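Lay the hide box down on the warming board

ROBOT

A 6-joint arm with a two-finger parallel gripper is mounted at the origin on a cart in front of the work surface, level with it; the furniture and walls round the work are solid. World frame = base frame: x ahead of the robot, y to its left, z up, the work surface at z = 0. Lengths are in m, angles in rad, forces in N, time in s.
With the tool pointing down it reaches from about 0.275 to 0.725 m from the base axis. Payload 15.9 kg.
Tool frame: the origin (TCP) lies at the very end of the fingers, on their centre line; the grasp point (between the pads) lies 19 mm behind it; z points along the fingers, y is the line along which they close (so a half turn about z gives the same grasp; the last joint's range is limited). The gripper opens to 85 mm and grips with 20 to 120 N. Pads are 22 mm wide; open, the fingers measure 114 mm over their backs; the gripper's body (76 mm by 85 mm) begins 54 mm behind the grasp point. The pads swing forward as they close: fully open they stand 13 mm farther back than shut.
Start: joints at [-1.203, 0.213, -0.034, 1.323, 0, 1.571], TCP at [0.18, -0.467, 0.231] pointing down, gripper open.
Joint ranges: [-2.98, 2.98], [-0.74, 1.72], [-1.14, 1.35], [-2.1, 2.04], [-1.57, 1.44], [-3.14, 3.14]. Speed limits (rad/s): [1.89, 1.89, 2.39, 2.57, 3.14, 3.14].

INTERFACE

Orientations are given as a unit quaternion [w, x, y, z].
In Python, from workcell import bot gives the robot as it stands.
- The arm moves only by the tool arm_command, never from a script. Its argument "steps" is a list of rows, each a list of 6 numbers: the shift along the tool's x, y, z normalised to -1 to 1, where 1 is 0.15 m, then the turn, a rotation vector about the tool's x, y, z normalised to -1 to 1, where 1 is pi rad. A call has 1 to 12 rows; each row is the pose to reach, as a shift and turn from the pose commanded when the call began, along the tool's axes at that moment, turning the shorter way round; what a row does not reach only later rows make up. A row lasts 1/8 s, in which the tool goes at most 62.5 mm and 10.7 degrees, less where a joint would pass 70% of its speed; a pose out of reach is approached as far as the arm can. A call with a number of a shift or a turn outside -1 to 1 is refused whole. A call with a gripper value outside its range is refused whole. "fingers" is the closure, from -1 (fully open) to 1 (shut), so that 0 is half open, set as the call begins (left out, the last holds). The fingers move at their own pace and stop on an object; the grip force is fixed at half the most. Time passes only in rows, so rows that repeat a pose let the fingers close. It gives the time, the measured TCP pose, the force, the opening and the grip force at its end, in the units of the state.
- bot.sense(): the state, without advancing time (a new reading comes with each control period).
- bot.camera(name): name is "side" or "top" or "wrist"; returns a dict with "pixels" (420x560x3 uint8, red, green, blue), "fx", "fy", "cx", "cy" (pixels), "R" (3x3) and "t" (3): a world point X has camera coordinates R X + t. Camera axes: x right, y down, z forward; pixel columns grow to the right and rows downward; lengths in m; the calibration is good to about 2 mm. A picture is of the moment at which its call begins. There is no depth.
- bot.finish_job(): hands the job in; it is judged then, once.
The state is a dict: "time": time; "joint_pos": joint angles; "qd": joint speeds; "joint_torque": joint torques, N m; "position": TCP position; "tool_rot": TCP orientation; "force": force on the tool from outside, world axes, zero at the start; "ft_torque": the same for the moment, N m; "grip_width": finger opening in m; "grip_force": force on a finger pad.
Only numpy, scipy, OpenCV 4.12 (cv2) and the standard library are available. Lean on these libraries where they do the work, as an engineer would, in place of code of your own. Each camera call takes 0.05 s, during which the arm holds its last target. There are 200 camera calls.

TASK

The plywood hide box is standing on its doorway end in front of the low warming board. Without lifting it, slide it upright until its foot butts the board's front edge, push its top so that it tips over that edge and lies on the board, doorway towards the front, then push it straight back until its closed end is flush against the board's back rail. Leave the things around it where they are.

Things in the scene. Friction and masses are not known exactly. Their poses are not given: they have to be found in the camera images.
- hide_box: hollow plywood box, 8 mm panels, 0.3 to 0.65 kg, smooth: friction about 0.3. It stands on its doorway end, 90 (own x) x 105 (y) x 140 mm tall (z). Origin: centre of the underside as it stands. Own +z: closed end. Own +x: floor side, facing the board. Own -x: roof side with 3 dark vent slots, facing the front. Lying on the board: x points down, z to the board's back rail
- box_foot (a point): point on the box: middle of the lower edge of its floor side as it stands (own x +45, y 0, z 0 mm); the edge that must butt the board
- box_middle (a point): the middle of the box (own x 0, y 0, z +70 mm)
- box_closed_end (a point): point on the box: middle of the edge between floor side and closed end (own x +45, y 0, z +140 mm); it touches the back rail when the box is home
- box_lintel (a point): middle of the solid lintel in the doorway end (own x -29, y 0, z 0 mm). The lintel is the 32 mm next to the roof; below it is the open doorway, 55 mm wide along y and 50 mm high. With the box lying on the board the lintel spans 70 to 102 mm above the bench and faces the front: a place to push
- warming_board: white board 12 mm thick with a dark mat, fixed to the bench; its front edge is the stop. Origin: on the bench under the middle of the front edge; own x points to the back rail, y left, z up. Clear floor 165 mm deep (x 0 to 165) and 150 mm wide between side rails (from x 30 mm); rails 8 mm thick, 14 mm high above the board. A small control box sits behind the back rail
- board_back (a point): middle of the foot of the back rail's inner face, on top of the board (own x 165, y 0, z 12 mm)
- pint_basket_a: bystander: small green plastic basket with a cloth in it, 123 x 126 x 120 mm, origin under its middle, left of the board
- cup_stack_0: bystander: small stack of clear plastic cups, 43 mm across, 63 mm high, origin under its middle, left of the board
- glass_jar: bystander: clear glass jar, 62 mm across, 60 mm high, origin under its middle, in front of the brooder

How it is judged:
On the way, in this order (a step that is already met when the one before it is completed fails the run):
1. the box stands upright with its foot butted against the board's front edge (x of box_foot in the frame of warming_board above -0.007 m and angle between hide_box's own z axis and vertical below 0.15 rad), for 0.2 s.
2. the box lies on its floor side on the board, not yet home (angle between hide_box's own x axis and vertical above 3 rad and height (world z) of box_middle below 0.065 m and angle between the z axis of hide_box and the x axis of warming_board, either way round below 0.3 rad), for 0.2 s.
At the end, for the whole second after the job is handed in: The box lies flat on its floor side on the board (within 0.06 rad), its closed end within 7 mm of the back rail and square to it within 0.06 rad, at rest and let go (angle between hide_box's own x axis and vertical above 3.08 rad and x of box_closed_end in the frame of warming_board above 0.158 m and z of box_closed_end in the frame of warming_board below 0.016 m and angle between the z axis of hide_box and the x axis of warming_board, either way round below 0.06 rad and linear speed of hide_box below 0.01 m/s); the robot touches nothing.
It fails at once if the box is lifted clear (its middle above 120 mm) (height (world z) of box_middle above 0.12 m).
It fails at once if a bystander (green basket, cup stack, glass jar) is shoved more than 20 mm (distance of any of pint_basket_a, cup_stack_0, glass_jar from where it was at the start of the episode above 0.02 m).
It also fails if it takes over 51 s, if anything falls off the work surface, if the arm or the gripper's body presses on something with over 40 N, if the wrist force passes 120 N, or if a joint passes its speed limit or range.

## Working session

There is one attempt and no reset: what is moved stays moved. The work goes in short steps, Python scripts to look and compute and a tool call to move; the robot and the scene stay as the last step left them, time stands still between calls to the robot, and variables do not carry over. Pictures are saved under pics/ and viewed, at most 10 in all, crops included, and the job is handed in when it is done.

Besides the shell and the picture viewer there is one more tool, called after "Emit:" by a JSON object that holds its "op" and its "data". arm_command: Moves the arm, as the interface text tells. Its arguments: {"type":"object","properties":{"steps":{"type":"array"},"fingers":{"type":"number"}},"required":["steps"]}

```bash
mkdir -p pics; cat > h.py <<'E'
import numpy as np, cv2
from workcell import bot
def save(n,f):
    c=bot.camera(n); cv2.imwrite(f'pics/{f}.png',c['pixels'][:,:,::-1]); return c
def ray(c,u,v,z):
    R=np.array(c['R']);t=np.array(c['t']);o=-R.T@t
    d=R.T@np.array([(u-c['cx'])/c['fx'],(v-c['cy'])/c['fy'],1]); return o+d*(z-o[2])/d[2]
def proj(c,X):
    p=np.array(c['R'])@np.array(X)+np.array(c['t']); return p[0]/p[2]*c['fx']+c['cx'],p[1]/p[2]*c['fy']+c['cy']
E
python3 - <<'E'
from h import *
import pickle
cs={}
for n in('top','side'):
    cs[n]=save(n,n+'0'); c=cs[n]; print(n,-np.array(c['R']).T@c['t'])
pickle.dump(cs,open('c0.pkl','wb'))
s=bot.sense();print(s['time'],s['position'],s['tool_rot'],s['force'])
E
```

```text
top [0.27348986 0.22638395 1.15834466]
side [0.12265113 1.20900366 0.45180383]
0.1 [ 0.17967556 -0.46630046  0.23089656] [-4.51859814e-04  9.83141346e-01  1.82846611e-01 -7.99620467e-05] [ 0.59712028 -0.55422193 -0.41445234]
```

View pics/top0.png

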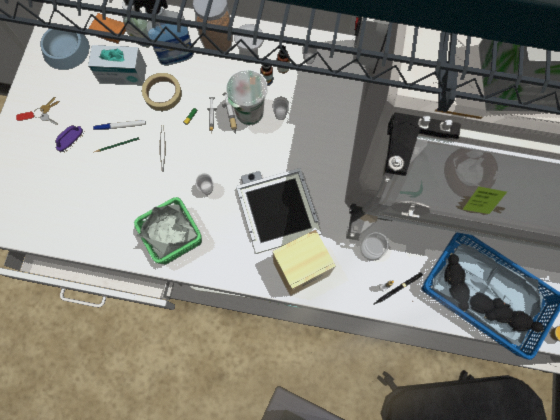

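View pics/side0.png

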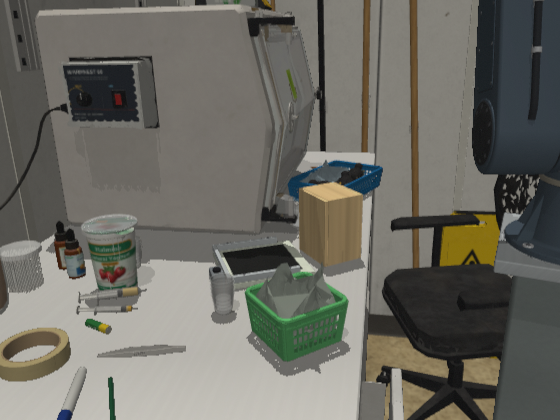

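Top: box top at about (305,263), the board's mat around (280,208), the jar at (373,247), the basket at (168,232) and cups at (204,184). Side: the box stands just in front of the board at (330,225). Next I'll enlarge the area and segment the box.

```bash
python3 - <<'E'
from h import *
import pickle
cs=pickle.load(open('c0.pkl','rb'));c=cs['top'];im=c['pixels']
cv2.imwrite('pics/crop0.png',cv2.resize(im[165:305,225:405,::-1],None,fx=4.2,fy=4.2,interpolation=cv2.INTER_CUBIC))
hsv=cv2.cvtColor(im,cv2.COLOR_RGB2HSV)
sub=np.zeros(im.shape[:2],np.uint8);sub[220:305,250:350]=1
m=((hsv[...,0]>15)&(hsv[...,0]<35)&(hsv[...,1]>50)&(sub>0)).astype(np.uint8)
for thr in (120,180,215):
    k=cv2.findContours(m*(hsv[...,2]>thr).astype(np.uint8),0,1)[0];k=max(k,key=cv2.contourArea)
    print(thr,cv2.contourArea(k),cv2.minAreaRect(k))
    for p in cv2.boxPoints(cv2.minAreaRect(k)): print(p,ray(c,*p,.14).round(4))
mm=((hsv[...,2]<70)).astype(np.uint8);mm[:, :235]=0;mm[:,325:]=0;mm[:165]=0;mm[250:]=0
k=max(cv2.findContours(mm,0,1)[0],key=cv2.contourArea);print('mat',cv2.minAreaRect(k))
for p in cv2.boxPoints(cv2.minAreaRect(k)): print(p,ray(c,*p,.013).round(4))
E
```

```text
120 1968.0 ((303.4000244140625, 258.8000183105469), (42.9325065612793, 49.1934928894043), 63.43495178222656)
[271.80002 250.60002] [0.4585 0.3295 0.14  ]
[315.80002 228.60002] [0.5435 0.2652 0.14  ]
[335.00003 267.     ] [0.4851 0.1938 0.14  ]
[291.00003 289.     ] [0.4028 0.2576 0.14  ]
180 1890.5 ((303.5132141113281, 258.3331298828125), (41.73468017578125, 48.51301574707031), 62.52556610107422)
[272.36523 251.01007] [0.4583 0.328  0.14  ]
[315.4068  228.62846] [0.5431 0.2659 0.14  ]
[334.6612 265.6562] [0.4874 0.1956 0.14  ]
[291.61963 288.03778] [0.4052 0.2573 0.14  ]
215 1825.5 ((303.635986328125, 258.06927490234375), (41.02490234375, 48.05166244506836), 62.52556610107422)
[272.85638 250.95467] [0.4588 0.3271 0.14  ]
[315.48865 228.7859 ] [0.5428 0.2656 0.14  ]
[334.4156 265.1839] [0.4881 0.1965 0.14  ]
[291.78333 287.35266] [0.4066 0.2576 0.14  ]
mat ((278.3990783691406, 209.83030700683594), (52.2015380859375, 51.81840896606445), 73.3007583618164)
[246.08257 192.27527] [0.5862 0.4646 0.013 ]
[295.7156  177.38535] [0.6756 0.3705 0.013 ]
[310.71558 227.38535] [0.5746 0.2824 0.013 ]
[261.08255 242.27527] [0.4887 0.3745 0.013 ]
```

View pics/crop0.png

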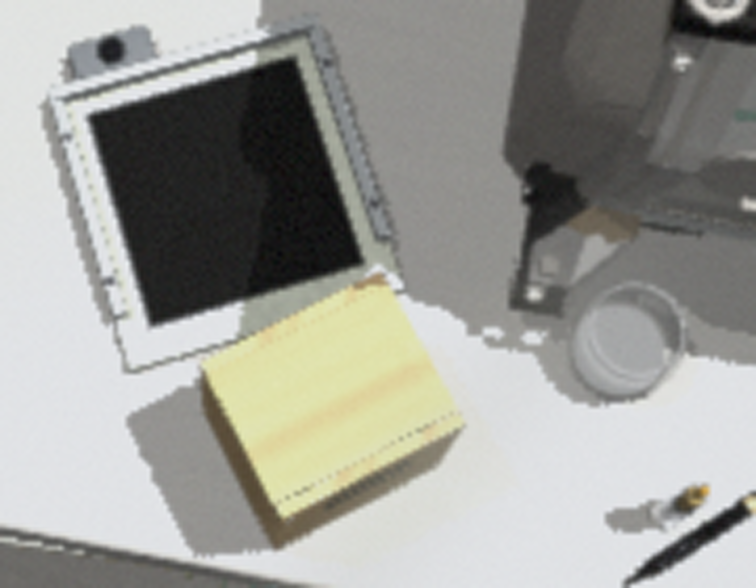

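Crop (4.2×): box top corners at (202,367), (382,279), (463,425) and (281,516). The board's front-left corner is at (128,372), its front-right at about (402,290), and the back rail's outer corners are at (50,95) and (322,25). Jar at (628,342).

```bash
python3 - <<'E'
from h import *
import pickle
cs=pickle.load(open('c0.pkl','rb'));c=cs['top']
r=lambda u,v,z: ray(c,225+(u+.5)/4.2-.5,165+(v+.5)/4.2-.5,z)[:2]
B=[r(*p,.14) for p in((202,367),(382,279),(463,425),(281,516))]
print('box',np.round(B,4),'ctr',np.mean(B,0).round(4),[np.linalg.norm(B[i]-B[i-1]).round(4) for i in range(4)])
a=lambda v:np.degrees(np.arctan2(v[1],v[0])).round(2)
print('yaw',a(B[0]-B[3]),a(B[1]-B[2]),'left dir',a(B[0]-B[1])-90,a(B[3]-B[2])-90)
FL=r(128,372,.012);FR=r(402,290,.012);BL=r(50,95,.026);BR=r(322,25,.026)
print('board',FL.round(4),FR.round(4),BL.round(4),BR.round(4),a(FL-FR)-90,a(BL-BR)-90,a(BL-FL),np.linalg.norm(FL-FR),np.linalg.norm(BL-BR),np.linalg.norm(BL-FL))
M=[r(*p,.012) for p in((150,326),(362,263),(297,57),(90,115))]
print('mat',np.round(M,4),a(M[0]-M[1])-90,a(M[3]-M[2])-90,a(M[3]-M[0]),a(M[2]-M[1]),np.linalg.norm(M[0]-M[1]))
th=np.radians(np.mean([a(M[0]-M[1])-90,a(M[3]-M[2])-90,a(M[3]-M[0]),a(M[2]-M[1])]))
print('jar',r(610,350,.0),'th',np.degrees(th))
R=np.array([[np.cos(th),np.sin(th)],[-np.sin(th),np.cos(th)]])
print('mat in FL frame',((np.array(M)-FL)@R.T).round(4), 'box',((np.array(B)-FL)@R.T).round(4),'FR',R@(FR-FL),'B',R@(BL-FL),R@(BR-FL))
E
```

```text
box [[0.4567 0.3264]
 [0.5383 0.2633]
 [0.4873 0.1951]
 [0.4061 0.258 ]] ctr [0.4721 0.2607] [np.float64(0.085), np.float64(0.1032), np.float64(0.0852), np.float64(0.1027)]
yaw 53.55 53.22 left dir 52.349999999999994 52.24000000000001
board [0.4586 0.3756] [0.5707 0.2549] [0.584 0.489] [0.6935 0.3641] 42.860000000000014 41.24000000000001 42.12 0.16476675834604776 0.1660595470043601 0.16899953721267139
mat [[0.4882 0.3763]
 [0.5753 0.2824]
 [0.6736 0.3706]
 [0.587  0.4652]] 42.84 42.46000000000001 41.96 41.87 0.12807812185939427
jar [0.59390928 0.13199855] th 42.28250000000001
mat in FL frame [[ 0.0223 -0.0194]
 [ 0.0235 -0.1474]
 [ 0.1556 -0.1484]
 [ 0.1553 -0.0201]] box [[-0.0346 -0.0351]
 [-0.0166 -0.1367]
 [-0.1003 -0.1529]
 [-0.118  -0.0517]] FR [ 0.00166326 -0.16475836] B [ 0.16899888 -0.00047025] [ 0.1659682  -0.16650214]
```

Emit:
{"op": "arm_command", "data": {"steps": [[0.25, -0.3, 0, 0, 0, 0], [0.5, -0.6, 0, 0, 0, 0], [0.735, -0.9, 0, 0, 0, 0], [0.735, -0.9, 0, 0, 0, 0]], "fingers": 0}}

```text
time: 0.6
position: [0.2347, -0.2982, 0.2315]
tool_rot: [-0.0, 0.983, 0.185, 0.0]
force: [-0.4, -1.0, 0.6]
grip_width: 0.0431
grip_force: 0.0
```

Emit:
{"op": "arm_command", "data": {"steps": [[0.25, -0.3, 0, 0, 0, 0], [0.5, -0.6, 0, 0, 0, 0], [0.735, -0.9, 0, 0, 0, 0], [0.735, -0.9, 0, 0, 0, 0]]}}

```text
time: 1.1
position: [0.2893, -0.1329, 0.2313]
tool_rot: [-0.0, 0.983, 0.186, 0.0]
force: [0.8, -0.1, 0.0]
grip_width: 0.0423
grip_force: 0.0
```

Emit:
{"op": "arm_command", "data": {"steps": [[0.25, -0.3, 0, 0, 0, 0], [0.5, -0.6, 0, 0, 0, 0], [0.735, -0.9, 0, 0, 0, 0], [0.735, -0.9, 0, 0, 0, 0]]}}

```text
time: 1.6
position: [0.3437, 0.0319, 0.2311]
tool_rot: [-0.0, 0.983, 0.184, -0.0]
force: [-0.5, -0.8, 0.1]
grip_width: 0.043
grip_force: 0.0
```

Emit:
{"op": "arm_command", "data": {"steps": [[0.25, -0.3, 0, 0, 0, -0.05], [0.5, -0.6, 0, 0, 0, -0.1], [0.725, -0.915, 0, 0, 0, -0.117], [0.725, -0.915, 0, 0, 0, -0.117]]}}

```text
time: 2.1
position: [0.3962, 0.1988, 0.2304]
tool_rot: [0.0, 0.933, 0.361, -0.001]
force: [-0.5, -1.4, 0.1]
grip_width: 0.043
grip_force: 0.0
```

Emit:
{"op": "arm_command", "data": {"steps": [[0, 0, 0.4, 0, 0, 0], [0, 0, 0.7, 0, 0, 0], [0, 0, 0.99, 0, 0, 0], [0, 0, 0.99, 0, 0, 0]]}}

```text
time: 2.6
position: [0.3936, 0.1947, 0.0809]
tool_rot: [0.0, 0.934, 0.358, -0.003]
force: [-0.2, 0.3, 1.2]
grip_width: 0.0429
grip_force: 0.0
```

```bash
python3 - <<'E'
from h import *
import pickle
a=save('top','t1')['pixels'][165:305,235:375,::-1];b=save('side','s1')['pixels'][160:300,210:410,::-1]
cv2.imwrite('pics/m1.png',np.hstack([cv2.resize(a,(330,330)),cv2.resize(b,(470,330))]))
E
```

```text
(no output)
```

View pics/m1.png

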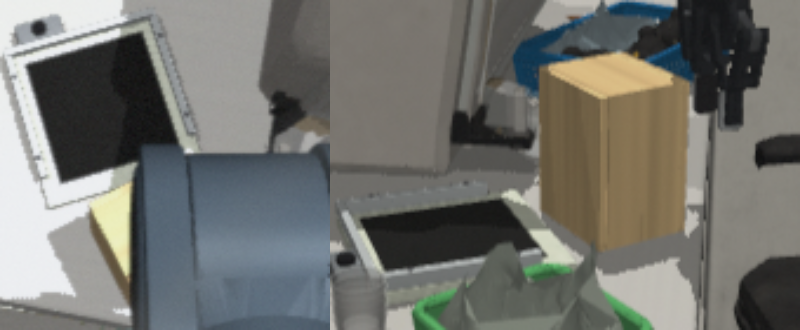

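The merged view shows the fingers just in front of the roof face, in the upper half of the box and clear of it. Pushing slowly now.

Emit:
{"op": "arm_command", "data": {"steps": [[0.05, 0, 0, 0, 0, 0], [0.1, 0, 0, 0, 0, 0], [0.14, 0, 0, 0, 0, 0], [0.17, 0, 0, 0, 0, 0], [0.2, 0, 0, 0, 0, 0], [0.23, 0, 0, 0, 0, 0], [0.26, 0, 0, 0, 0, 0], [0.29, 0, 0, 0, 0, 0], [0.32, 0, 0, 0, 0, 0], [0.35, 0, 0, 0, 0, 0], [0.38, 0, 0, 0, 0, 0], [0.38, 0, 0, 0, 0, 0]]}}

```text
time: 4.2
position: [0.4375, 0.236, 0.0828]
tool_rot: [-0.0, 0.933, 0.359, 0.0]
force: [0.6, 0.0, -0.1]
grip_width: 0.0423
grip_force: 0.0
```

```bash
python3 - <<'E'
from h import *
a=save('top','t2')['pixels'][165:305,235:375,::-1];b=save('side','s2')['pixels'][160:300,210:410,::-1]
cv2.imwrite('pics/m2.png',np.hstack([cv2.resize(a,(330,330)),cv2.resize(b,(470,330))]))
E
```

```text
(no output)
```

View pics/m2.png

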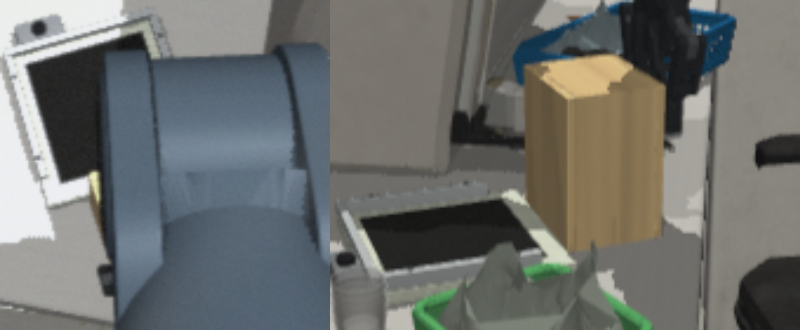

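The box has slid and turned towards square, with its foot near the board edge. A few more mm, gently.

Emit:
{"op": "arm_command", "data": {"steps": [[0.015, 0, 0, 0, 0, 0], [0.03, 0, 0, 0, 0, 0], [0.045, 0, 0, 0, 0, 0], [0.05, 0, 0, 0, 0, 0], [0.05, 0, 0, 0, 0, 0], [0.05, 0, 0, 0, 0, 0]]}}

```text
time: 5.05
position: [0.4427, 0.2407, 0.0828]
tool_rot: [0.0, 0.933, 0.359, -0.0]
force: [-0.8, -0.7, -0.0]
grip_width: 0.0426
grip_force: 0.0
```

```bash
python3 - <<'E'
from h import *
print(bot.sense()['force'])
b=save('side','s3')['pixels'][180:270,290:390,::-1]
a=save('wrist','w3')['pixels'][:,:,::-1]
cv2.imwrite('pics/m3.png',np.hstack([cv2.resize(b,(400,360),interpolation=cv2.INTER_CUBIC),cv2.resize(a,(400,360))]))
E
```

```text
[-0.78037977 -0.71956512 -0.04479618]
```

View pics/m3.png

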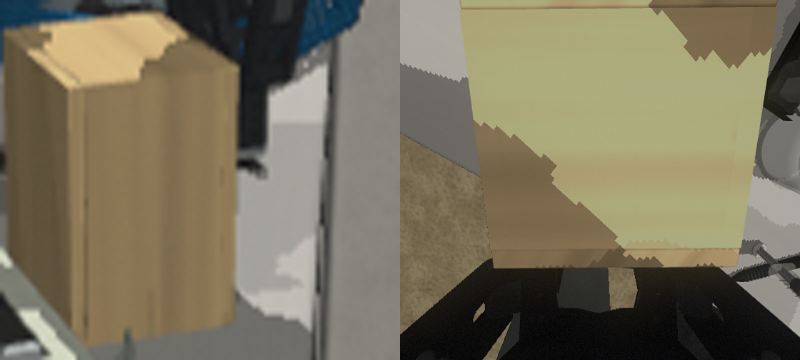

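Side: the box's lower left foot corner is at px (310,266), next to the board edge. Wrist: the box top is square to the gripper, with its roof edge at scaled row ~267, columns 493–738. Working out the remaining gap.

```bash
python3 - <<'E'
from h import *
th=np.radians(42.2);O=np.array([.5146,.3137]);R=np.array([[np.cos(th),np.sin(th)],[-np.sin(th),np.cos(th)]])
c=bot.camera('side'); print('foot L',R@(ray(c,309.8,266,0)[:2]-O))
print('FL corner px',proj(c,[*(O+R.T@[0,.083]),.012]),'origin', proj(c,[*(O+R.T@[0,.052]),0]))
w=bot.camera('wrist');f=lambda u,v:R@(ray(w,(u-400)*1.4,v*420/360,.14)[:2]-O)
for p in((493,267),(738,267),(463,8),(777,2)): print(p,f(*p).round(4))
E
```

```text
foot L [-0.00608053  0.03569923]
FL corner px (np.float64(315.04816200880913), np.float64(270.82061485633477)) origin (np.float64(309.6828598778128), np.float64(269.76717261956975))
(493, 267) [-0.0874  0.0378]
(738, 267) [-0.0875 -0.0665]
(463, 8) [-0.0067  0.0371]
(777, 2) [-0.0052 -0.065 ]
```

The box is square and butted, but its centre is about 14 mm right of the board's middle. I'll go round and nudge its right side left by about 13 mm.

Emit:
{"op": "arm_command", "data": {"steps": [[-0.15, 0, 0, 0, 0, 0], [-0.15, 0.3, 0, 0, 0, 0], [-0.15, 0.6, 0, 0, 0, 0], [-0.15, 0.79, 0, 0, 0, 0], [-0.15, 0.79, 0, 0, 0, 0], [0.1, 0.79, 0, 0, 0, 0], [0.38, 0.79, 0, 0, 0, 0], [0.38, 0.79, 0, 0, 0, 0], [0.38, 0.79, 0, 0, 0, 0]]}}

```text
time: 6.38
position: [0.5638, 0.1914, 0.0826]
tool_rot: [-0.0, 0.933, 0.36, -0.0]
force: [-0.3, 0.6, -0.8]
grip_width: 0.0427
grip_force: 0.0
```

Emit:
{"op": "arm_command", "data": {"steps": [[0, -0.05, 0, 0, 0, 0], [0, -0.1, 0, 0, 0, 0], [0, -0.13, 0, 0, 0, 0], [0, -0.16, 0, 0, 0, 0], [0, -0.19, 0, 0, 0, 0], [0, -0.22, 0, 0, 0, 0], [0, -0.24, 0, 0, 0, 0], [0, -0.24, 0, 0, 0, 0]]}}

```text
time: 7.38
position: [0.5401, 0.218, 0.0827]
tool_rot: [-0.0, 0.933, 0.36, -0.0]
force: [-0.2, 0.5, -0.9]
grip_width: 0.0429
grip_force: 0.0
```

```bash
python3 - <<'E'
from h import *
th=np.radians(42.2);O=np.array([.5146,.3137]);R=np.array([[np.cos(th),np.sin(th)],[-np.sin(th),np.cos(th)]])
p=bot.sense();print(R@(p['position'][:2]-O),p['force'])
w=save('wrist','w4');im=w['pixels']
b=save('side','s4')['pixels'][180:270,290:390,::-1]
cv2.imwrite('pics/m4.png',np.hstack([cv2.resize(b,(400,360),interpolation=cv2.INTER_CUBIC),cv2.resize(im[:,:,::-1],(400,360))]))
E
```

```text
[-0.04534843 -0.08802989] [-0.20946506  0.54592775 -0.91267826]
```

View pics/m4.png

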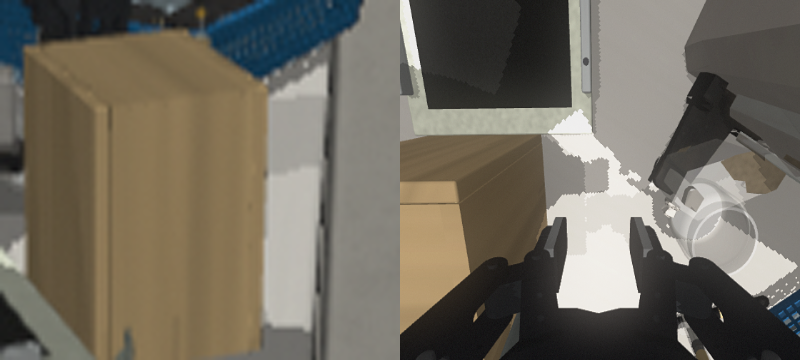

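```bash
python3 - <<'E'
from h import *
th=np.radians(42.2);O=np.array([.5146,.3137]);R=np.array([[np.cos(th),np.sin(th)],[-np.sin(th),np.cos(th)]])
c=bot.camera('side');f=lambda u,v,z:(R@(ray(c,290+u/4,180+v/4,z)[:2]-O)).round(4)
for p in((25,48),(190,32),(268,85),(108,103)): print(p,f(*p,.14))
for p in((5,32),(80,88),(238,68),(165,13)): print('before',p,f(*p,.14))
print(f(112,358,0),f(262,350,0))
w=bot.camera('wrist');f=lambda u,v:R@(ray(w,(u-400)*1.4,v*420/360,.14)[:2]-O)
for p in((460,203),(543,135),(400,140)): print(p,f(*p).round(4))
for x in (-.09,0):
  for z in(0,.14):
    u=proj(w,[*(O+R.T@[x,-.052]),z]);print(x,z,u[0]/1.4+400,u[1]*360/420)
E
```

```text
(25, 48) [ 0.0003 -0.0276]
(190, 32) [-0.0894 -0.0239]
(268, 85) [-0.0905  0.0708]
(108, 103) [-0.009   0.0693]
before (5, 32) [ 0.0013 -0.0583]
before (80, 88) [-0.0042  0.0436]
before (238, 68) [-0.0879  0.0412]
before (165, 13) [-0.0905 -0.0614]
[-0.0161  0.0563] [-0.0905  0.0724]
(460, 203) [-0.0063 -0.0349]
(543, 135) [ 0.016  -0.0691]
(400, 140) [ 0.0144 -0.0162]
-0.09 0 563.5455571743082 234.00701982420804
-0.09 0.14 523.0017581952469 391.92468311645365
0 0 559.6208601697205 133.95499170986741
0 0.14 501.51265968641724 184.76574827977947
```

The nudge overshot: the half-open finger linkage reaches about 54 mm out, so the centre is now near y = +19 mm. I'll go round to the left side and push it back by that amount.

Emit:
{"op": "arm_command", "data": {"steps": [[0, 0.12, 0, 0, 0, 0], [-0.3, 0.12, 0, 0, 0, 0], [-0.55, 0.12, 0, 0, 0, 0], [-0.55, 0.12, 0, 0, 0, 0], [-0.55, -0.25, 0, 0, 0, 0], [-0.55, -0.6, 0, 0, 0, 0], [-0.55, -1.0, 0, 0, 0, 0], [-0.55, -1.0, 0, 0, 0, 0]]}}

```text
time: 8.57
position: [0.3772, 0.2763, 0.0831]
tool_rot: [-0.0, 0.932, 0.362, 0.0]
force: [1.3, -0.6, -0.1]
grip_width: 0.0429
grip_force: 0.0
```

Emit:
{"op": "arm_command", "data": {"steps": [[0, -0.3, 0, 0, 0, 0], [0, -0.54, 0, 0, 0, 0], [0, -0.54, 0, 0, 0, 0], [0.25, -0.54, 0, 0, 0, 0], [0.5, -0.54, 0, 0, 0, 0], [0.5, -0.54, 0, 0, 0, 0], [0.5, -0.54, 0, 0, 0, 0]]}}

```text
time: 9.45
position: [0.3904, 0.3724, 0.0825]
tool_rot: [-0.005, 0.929, 0.369, -0.003]
force: [0.4, 0.0, -0.2]
grip_width: 0.0426
grip_force: 0.0
```

```bash
python3 - <<'E'
from h import *
th=np.radians(42.2);O=np.array([.5146,.3137]);R=np.array([[np.cos(th),np.sin(th)],[-np.sin(th),np.cos(th)]])
p=bot.sense();print(R@(p['position'][:2]-O),p['force'])
E
```

```text
[-0.05258136  0.12687482] [ 0.43273962  0.00873205 -0.23620799]
```

Emit:
{"op": "arm_command", "data": {"steps": [[0, 0, 0, 0, 0, 0], [0, 0, 0, 0, 0, 0]]}}

```text
time: 9.7
position: [0.3898, 0.373, 0.083]
tool_rot: [-0.006, 0.929, 0.37, -0.002]
force: [0.1, 0.1, 0.6]
grip_width: 0.0422
grip_force: 0.0
```

```bash
python3 - <<'E'
from h import *
th=np.radians(42.2);O=np.array([.5146,.3137]);R=np.array([[np.cos(th),np.sin(th)],[-np.sin(th),np.cos(th)]])
p=bot.sense();print(R@(p['position'][:2]-O),p['force'],p['joint_pos'],p['tool_rot'])
b=save('side','s5')['pixels'][150:290,240:400,::-1];a=bot.camera('wrist')['pixels'][:,:,::-1]
cv2.imwrite('pics/m5.png',np.hstack([cv2.resize(b,(400,350),interpolation=cv2.INTER_CUBIC),cv2.resize(a,(400,350))]))
E
```

```text
[-0.05264096  0.12777895] [0.0660561  0.08025487 0.63382653] [ 0.75626476  0.3660511  -0.21140846  0.99333879  0.01221943  3.14042295] [-0.00567901  0.92912234  0.369722   -0.00225323]
```

View pics/m5.png

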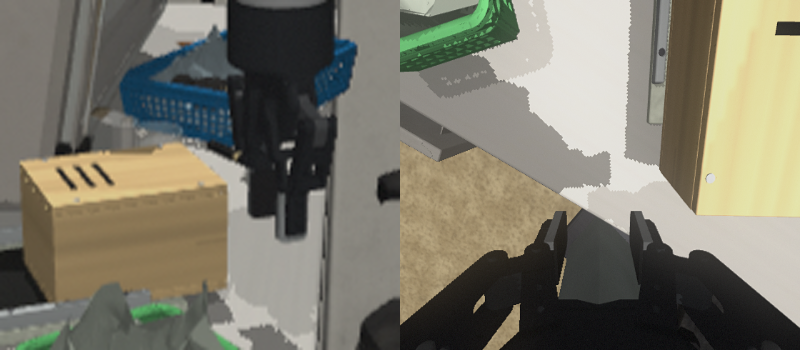

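Unexpected: the box is already lying on the board, vents up (side crop: top corners (22,160), (180,148), (228,185), (55,208)). The gripper must have tipped it while going round the front. Measuring whether it lies flat and clear of the left rail.

```bash
python3 - <<'E'
from h import *
th=np.radians(42.2);O=np.array([.5146,.3137]);R=np.array([[np.cos(th),np.sin(th)],[-np.sin(th),np.cos(th)]])
c=bot.camera('side');f=lambda u,v,z:(R@(ray(c,240+u/2.5,150+v/2.5,z)[:2]-O)).round(4)
for p in((22,160),(180,148),(228,185),(55,208)): print(p,f(*p,.102))
print('foot',f(228,282,.012),f(55,302,.012))
w=bot.camera('wrist');g=lambda u,v,z:(R@(ray(w,(u-400)*1.4,v*1.2,z)[:2]-O)).round(4)
print(g(697,213,.102),g(800,216,.102),g(716,0,.102),'low',g(660,168,.012),g(673,0,.012))
print('basket edge',g(518,32,.12))
E
```

```text
(22, 160) [ 0.1005 -0.0343]
(180, 148) [-0.0305 -0.0179]
(228, 185) [-0.0355  0.0758]
(55, 208) [0.1017 0.0768]
foot [-0.0431  0.0595] [0.0976 0.0491]
[-0.0348  0.0694] [-0.0348  0.0097] [0.0579 0.0739] low [-0.0352  0.0684] [0.0857 0.0698]
basket edge [0.0407 0.1617]
```

The box lies flat between the rails: front at x≈-35 mm, centre y≈+18 mm, yaw about +2°. That leaves roughly 62 mm to push. I'll move the fingers in front of the lintel.

Emit:
{"op": "arm_command", "data": {"steps": [[-0.15, 0, 0, 0, 0, 0], [-0.27, 0, 0, 0, 0, 0], [-0.27, 0.2, 0, 0, 0, 0], [-0.27, 0.5, 0, 0, 0, 0], [-0.27, 0.73, 0, 0, 0, 0], [-0.27, 0.73, 0, 0, 0, 0]]}}

```text
time: 10.65
position: [0.4369, 0.2646, 0.0815]
tool_rot: [-0.006, 0.93, 0.369, -0.002]
force: [-0.7, -0.2, -0.3]
grip_width: 0.0428
grip_force: 0.0
```

```bash
python3 - <<'E'
from h import *
th=np.radians(42.2);O=np.array([.5146,.3137]);R=np.array([[np.cos(th),np.sin(th)],[-np.sin(th),np.cos(th)]])
p=bot.sense();print(R@(p['position'][:2]-O),p['force'],p['joint_pos'],p['tool_rot'],2*np.degrees(np.arctan2(p['tool_rot'][2],p['tool_rot'][1])))
E
```

```text
[-0.09053627  0.0158543 ] [-0.70825646 -0.18443317 -0.26054308] [ 0.53739777  0.31554906 -0.28876423  0.969086    0.01168721  2.92389749] [-0.00556191  0.92955805  0.36862717 -0.002215  ] 43.26276668024527
```

Emit:
{"op": "arm_command", "data": {"steps": [[0.12, 0, 0, 0, 0, 0.006], [0.22, 0, 0, 0, 0, 0.006], [0.27, 0.005, 0, 0, 0, 0.006], [0.31, 0.005, 0, 0, 0, 0.006], [0.35, 0.005, 0, 0, 0, 0.006], [0.39, 0.01, 0, 0, 0, 0.006], [0.43, 0.01, 0, 0, 0, 0.006], [0.47, 0.01, 0, 0, 0, 0.006], [0.51, 0.01, 0, 0, 0, 0.006], [0.55, 0.01, 0, 0, 0, 0.006], [0.58, 0.01, 0, 0, 0, 0.006], [0.58, 0.01, 0, 0, 0, 0.006]]}}

```text
time: 12.15
position: [0.5003, 0.3251, 0.0815]
tool_rot: [-0.006, 0.933, 0.361, -0.002]
force: [-0.6, -0.2, -0.1]
grip_width: 0.0426
grip_force: 0.0
```

```bash
python3 - <<'E'
from h import *
th=np.radians(42.2);O=np.array([.5146,.3137]);R=np.array([[np.cos(th),np.sin(th)],[-np.sin(th),np.cos(th)]])
p=bot.sense();print(R@(p['position'][:2]-O),p['force'],2*np.degrees(np.arctan2(p['tool_rot'][2],p['tool_rot'][1])))
b=save('side','s6')['pixels'][150:290,220:380,::-1];a=bot.camera('wrist')['pixels'][:,:,::-1]
cv2.imwrite('pics/m6.png',np.hstack([cv2.resize(b,(400,350),interpolation=cv2.INTER_CUBIC),cv2.resize(a,(400,350))]))
E
```

```text
[-0.00298921  0.01805528] [-0.5556976  -0.17043838 -0.06103561] 42.335035549951094
```

View pics/m6.png

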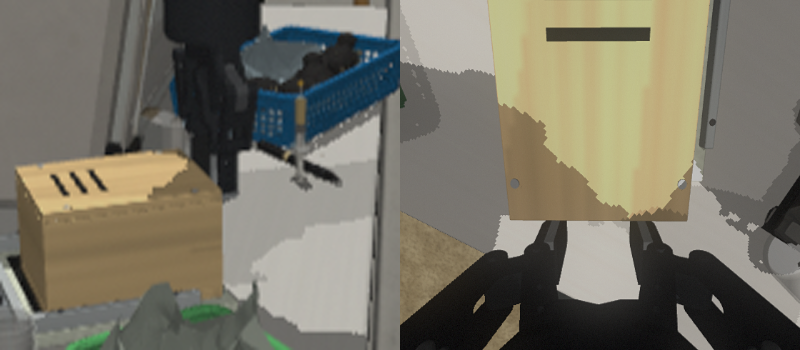

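Box is square to the gripper and sliding back on the board. Continue to near the rail, then creep until the force rises.

Emit:
{"op": "arm_command", "data": {"steps": [[0.03, 0, 0, 0, 0, 0], [0.05, 0, 0, 0, 0, 0], [0.07, 0, 0, 0, 0, 0], [0.085, 0, 0, 0, 0, 0], [0.095, 0, 0, 0, 0, 0], [0.1, 0, 0, 0, 0, 0], [0.1, 0, 0, 0, 0, 0]]}}

```text
time: 13.12
position: [0.5111, 0.3349, 0.0814]
tool_rot: [-0.006, 0.933, 0.361, -0.002]
force: [-1.0, -0.5, 0.8]
grip_width: 0.0427
grip_force: 0.2
```

Emit:
{"op": "arm_command", "data": {"steps": [[0.007, 0, 0, 0, 0, 0], [0.013, 0, 0, 0, 0, 0], [0.013, 0, 0, 0, 0, 0]]}}

```text
time: 13.5
position: [0.5125, 0.3362, 0.0814]
tool_rot: [-0.006, 0.933, 0.361, -0.002]
force: [0.1, -1.5, -0.4]
grip_width: 0.0429
grip_force: 0.3
```

Emit:
{"op": "arm_command", "data": {"steps": [[0.007, 0, 0, 0, 0, 0], [0.007, 0, 0, 0, 0, 0]]}}

```text
time: 13.75
position: [0.5131, 0.3367, 0.0814]
tool_rot: [-0.005, 0.933, 0.361, -0.003]
force: [-1.8, -4.2, 1.1]
grip_width: 0.0426
grip_force: 2.0
```

Emit:
{"op": "arm_command", "data": {"steps": [[0.007, 0, 0, 0, 0, 0], [0.007, 0, 0, 0, 0, 0]]}}

```text
time: 14.0
position: [0.5133, 0.3367, 0.0812]
tool_rot: [-0.005, 0.933, 0.361, -0.003]
force: [-6.3, -7.7, 4.1]
grip_width: 0.0427
grip_force: 5.2
```

Emit:
{"op": "arm_command", "data": {"steps": [[0.007, 0, 0, 0, 0, 0], [0.007, 0, 0, 0, 0, 0]]}}

```text
time: 14.25
position: [0.5134, 0.3367, 0.081]
tool_rot: [-0.005, 0.933, 0.361, -0.004]
force: [-10.9, -13.1, 7.1]
grip_width: 0.0427
grip_force: 8.5
```

Firm against the rail. Back off and check.

Emit:
{"op": "arm_command", "data": {"steps": [[-0.04, 0, 0, 0, 0, 0], [-0.2, 0, 0, 0, 0, 0], [-0.6, 0, 0, 0, 0, 0], [-0.8, 0, -0.3, 0, 0, 0], [-0.9, 0, -0.7, 0, 0, 0], [-0.9, 0, -0.7, 0, 0, 0]]}}

```text
time: 15.0
position: [0.4175, 0.2472, 0.191]
tool_rot: [-0.006, 0.933, 0.361, 0.002]
force: [0.4, 0.0, -0.3]
grip_width: 0.0424
grip_force: 0.0
```

```bash
python3 - <<'E'
from h import *
p=bot.sense();print(p['time'],p['force'])
a=save('top','t7')['pixels'][165:305,225:365,::-1];b=save('side','s7')['pixels'][150:290,180:380,::-1]
cv2.imwrite('pics/m7.png',np.hstack([cv2.resize(a,(330,330),interpolation=cv2.INTER_CUBIC),cv2.resize(b,(470,330),interpolation=cv2.INTER_CUBIC)]))
E
```

```text
15.0 [ 0.44193127  0.0325842  -0.25887227]
```

View pics/m7.png

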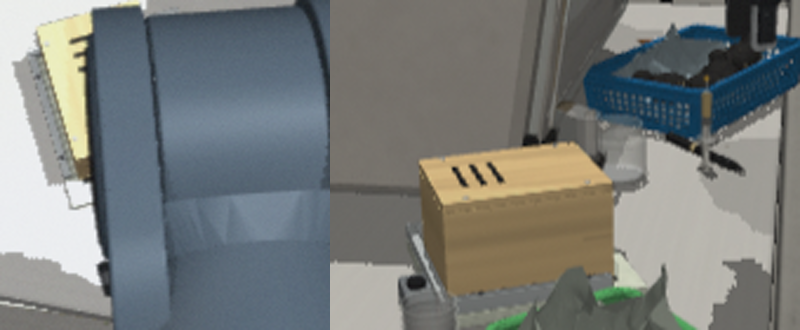

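The box lies flat, vents up, with its closed end at the back rail and the gripper clear (side crop: box spans (420–612, 143–292)). Handing in.

```bash
python3 -c "
from workcell import bot
print(bot.finish_job())"
```

```text
the job is handed in; nothing more can be done
None
```

I handed the job in at about 15 s with the box flat on the board, vents up and pressed against the back rail. The tip itself was accidental: the gripper knocked the box over the edge while moving round it to re-centre it, and I can't confirm that the judge counted the in-between steps.

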